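Load the service dish and turn it level

ROBOT

A 7-joint arm with a two-finger parallel gripper is mounted at the origin on the work surface. World frame = base frame: x ahead of the robot, y to its left, z up, the work surface at z = 0. Lengths are in m, angles in rad, forces in N, time in s.
With the tool pointing down it reaches from about 0.425 to 0.95 m from the base axis. Payload 4.7 kg.
Tool frame: the origin (TCP) lies between the finger pads, 19 mm behind the fingertips; this is the grasp point; z points along the fingers, y is the line along which they close (so a half turn about z gives the same grasp; the last joint's range is limited). The gripper opens to 87 mm and grips with 3 to 60 N. Pads are 19 mm wide; open, the fingers measure 117 mm over their backs; the gripper's body (75 mm by 190 mm) begins 51 mm behind the grasp point.
Start: joints at [-1.35, 0.469, -0.049, 1.532, 0.024, 1.141, -0.082], TCP at [0.167, 0.654, 0.241] pointing down, gripper open.
Joint ranges: [-2.59, 2.59], [-0.33, 1.99], [-1.39, 1.29], [0.1, 2.45], [-1.04, 4.18], [0.21, 1.99], [-2.66, 2.66]. Speed limits (rad/s): [2.57, 2.57, 3.14, 3.14, 3.14, 3.14, 3.14].

INTERFACE

Orientations are given as a 3x3 rotation matrix whose columns are the frame's x, y, z axes.
In Python, from workcell import status, viewer, sign_off gives the robot as it stands.
- The arm moves only by the tool jog_arm, never from a script. Its argument "increments" is a list of rows, each a list of 3 entries, a list of its own where there are three numbers: the finger opening in mm, from 0 to 87, then the shift along the tool's x, y, z in mm, then the turn, a rotation vector about the tool's x, y, z in rad. A call has exactly 5 rows; each row is the pose to reach, as a shift and turn from the pose commanded when the call began, along the tool's axes at that moment; what a row does not reach only later rows make up. A row lasts 1/8 s, in which the tool goes at most 62.5 mm and 10.7 degrees, less where a joint would pass 70% of its speed; a pose out of reach is approached as far as the arm can. A call with a gripper value outside its range is refused whole. The fingers move at their own pace and stop on an object; the grip force is fixed at half the most. Time passes only in rows, so rows that repeat a pose let the fingers close, or fill a call up. It gives the time, the measured TCP pose, the force, the opening and the grip force at its end, in the units of the state.
- status.observe(): the state, without advancing time (a new reading comes with each control period).
- viewer.get_image(name): name is "scene" or "side" or "wrist"; returns the picture (480x640x3 uint8, red, green, blue); there is no depth.
- viewer.camera_model(name): a dict with "intrinsics" (3x3 intrinsics, pixels), "R" (3x3) and "t" (3): a world point X has camera coordinates R X + t; the wrist camera has in their place "tool_from_camera" (4x4, takes a point from camera to tool coordinates, whose origin is the TCP and whose axes are the flange's). Camera axes: x right, y down, z forward; pixel columns grow to the right and rows downward; lengths in m; the calibration is good to about 2 mm. A picture is of the moment at which its call begins: read the wrist's pose just before it. camera_model takes no time and is no camera call.
- sign_off(): hands the job in; it is judged then, once.
The state is a dict: "t": time; "joints": joint angles; "dq": joint speeds; "joint_efforts": joint torques, N m; "tcp_pos": TCP position; "ee_rot": TCP orientation; "contact_force": force on the tool from outside, world axes, zero at the start; "moment": the same for the moment, N m; "grip_width": opening from 0.0 (shut) to 1.0 (fully open); "gripper_force": force on a finger pad.
Only numpy, scipy, OpenCV 4.12 (cv2) and the standard library are available. Lean on these libraries where they do the work, as an engineer would, in place of code of your own. Each camera call takes 0.05 s, during which the arm holds its last target. There are 200 camera calls.

TASK

The gold bolt already stands in the one-dot pocket of the round service dish: carry on in order from the black rack, first the red bolt into the pocket with two dots, then the blue bolt into the pocket with three dots, each pushed home until its head rests on the pocket. Then lift the dish straight up by its handle, some ten centimetres clear of the cork mat, and only then turn it a quarter turn anticlockwise (seen from above) over the mat, keeping it level so that the loose steel ball stays in the middle, and leave the other things on the shelf alone. Finish holding the dish there by its handle, still and level in the air; do not put it down.

Things in the scene. Friction and masses are not known exactly. Their poses are not given: they have to be found in the camera images.
- mat: Square cork mat fixed to the shelf, 230 x 230 mm, 4 mm thick (its top is at z = 0.004 m). Origin: centre of its underside. The dish starts in the middle of it with the same heading (x axes parallel, z up).
- dish: Round black service dish lying loose on the mat: flat flange 188 mm across, 5 mm thick, about 0.42 kg. Its white middle, 110 mm across, is a shallow cone sloping 7 degrees down to the centre, with a lip 15 mm above the underside. Origin: centre of its underside; z up; x points from the centre to the middle pocket, y to the left of that. Pockets on the +x side of the flange; arch handle along y.
- bail (a point): Centre of the bar of the aluminium arch handle (bail), straight over the dish's centre and the ball, 74 mm above the dish's underside; axes as the dish's. The bar is 12 mm wide (along x), 20 mm tall and runs 176 mm along y, its uprights 85 mm to either side of the centre: grip it across x at its middle.
- ball_center (a point): Centre of the loose steel ball, 25 mm across, 64 g, that rests in the middle of the dish (12.6 mm above the cone's lowest point, 18 mm above the dish's underside). Its axes mean nothing.
- rack: Fixed black block, 50 x 170 x 27 mm (x, y, z), origin at the centre of its underside, with three holes 55 mm apart along its y axis. The red and the blue bolt stand in the two end holes (which in which varies); the middle hole is empty.
- gold_bolt: Bolt with a gold round head: shank 10 mm across and 20 mm long, head 20 mm across and 20 mm tall above it, 40 mm in all, about 40 g. Already stands in pocket1, its head on the mouth. Origin: centre of the foot of the shank; z up towards the head.
- red_bolt: Bolt with a red round head: shank 10 mm across and 20 mm long, head 20 mm across and 20 mm tall above it, 40 mm in all, about 40 g. Stands upright in the rack, its head resting on the rack top, the shank down in a 13 mm wide hole. Origin: centre of the foot of the shank; z up towards the head.
- blue_bolt: Bolt with a blue round head: shank 10 mm across and 20 mm long, head 20 mm across and 20 mm tall above it, 40 mm in all, about 40 g. Stands upright in the rack, its head resting on the rack top, the shank down in a 13 mm wide hole. Origin: centre of the foot of the shank; z up towards the head.
- pocket1 (a point): Centre of the mouth of the grey pocket marked with one white dot on the flange, at the left (+y) end of the three. Bore 13 mm, 21 mm outside, 22 mm deep; mouth 27 mm above the dish's underside, 80 mm from its centre, 55 mm from the next pocket. A seated bolt's head rests on the mouth. Axes as the dish's.
- pocket2 (a point): Centre of the mouth of the grey pocket marked with two white dots on the flange, at the middle of the three. Bore 13 mm, 21 mm outside, 22 mm deep; mouth 27 mm above the dish's underside, 80 mm from its centre, 55 mm from the next pocket. A seated bolt's head rests on the mouth. Axes as the dish's.
- pocket3 (a point): Centre of the mouth of the grey pocket marked with three white dots on the flange, at the right (-y) end of the three. Bore 13 mm, 21 mm outside, 22 mm deep; mouth 27 mm above the dish's underside, 80 mm from its centre, 55 mm from the next pocket. A seated bolt's head rests on the mouth. Axes as the dish's.
- crank_puller: Bystander: steel crank puller lying on the shelf, about 105 x 70 x 24 mm; origin under its middle.
- rear_light: Bystander: white silicone rear light, 32 x 50 x 24 mm, origin at the centre of its underside.
- hex_keys: Bystander: grey hex key set, 100 x 36 x 24 mm, origin at the centre of its underside.
- pad_dish: Bystander: white ceramic dish, 110 mm across, 30 mm tall, with brake pads in it; origin at the centre of its underside.
- bell: Bystander: brass bicycle bell, 56 mm across, 42 mm tall, origin at the centre of its underside.
Things that resemble listed ones, but are neither listed nor needed, are in the scene too. Of the things shaped like the part that bears ball_center, the bare steel one is meant.

How it is judged:
By the outcome, as a careful person would: the job done as asked, in the order asked, and still so for the second after the job is handed in, while the arm keeps its last pose, push and grip.
It also fails if it takes over 72 s, if anything falls off the work surface, if the arm or the gripper's body presses on something with over 40 N, if the wrist force passes 120 N, or if a joint passes its speed limit or range.

## Working session

There is one attempt and no reset: what is moved stays moved. The work goes in short steps, Python scripts to look and compute and a tool call to move; the robot and the scene stay as the last step left them, time stands still between calls to the robot, and variables do not carry over. Pictures are saved under pics/ and viewed, at most 10 in all, crops included, and the job is handed in when it is done.

Besides the shell and the picture viewer there is one more tool, called after "Request:" as name([rows], argument=value, ...), one row to a line, values as JSON. jog_arm: Moves the arm, as the interface text tells. Its arguments: {"type":"object","properties":{"increments":{"type":"array","items":{"type":"array"}}},"required":["increments"]}

```bash
mkdir -p pics
cat > h.py <<'E'
import numpy as np, cv2
from workcell import status, viewer
def snap(n,f=None):
    s=status.observe(); im=viewer.get_image(n); im=np.array(im)
    if f: cv2.imwrite('pics/'+f,im[:,:,::-1])
    return im,s
def cam(n,s=None):
    m=viewer.camera_model(n); K=np.array(m['intrinsics'])
    if n=='wrist':
        T=np.array(m['tool_from_camera']); Rt=np.array(s['ee_rot']); 
        Rc=Rt@T[:3,:3]; c=Rt@T[:3,3]+np.array(s['tcp_pos']); return K,Rc,c
    R=np.array(m['R']);t=np.array(m['t']); return K,R.T,-R.T@t
def ray(C,px,z):
    K,Rc,c=C; d=Rc@np.linalg.solve(K,[px[0],px[1],1.]); return c+d*(z-c[2])/d[2]
def proj(C,X):
    K,Rc,c=C; p=K@(Rc.T@(np.array(X)-c)); return p[:2]/p[2]
def totool(s,d): return np.array(s['ee_rot']).T@np.array(d)*1000
E
python3 - <<'E'
from h import *
np.set_printoptions(precision=4,suppress=True)
for n in ['scene','side']:
    im,s=snap(n,n+'0.png'); C=cam(n,s); print(n,C[2])
print({k:np.round(v,4).tolist() for k,v in s.items()})
print(viewer.camera_model('wrist'))
E
```

```text
scene [1.0497 0.6466 1.0704]
side [ 0.2575 -0.5471  0.6144]
{'t': 0.05, 'joints': [-1.3499, 0.4694, -0.0486, 1.5337, 0.0241, 1.141, -0.0823], 'dq': [0.0016, 0.0001, -0.0004, -0.0017, 0.0016, -0.0016, 0.004], 'joint_efforts': [0.0009, -50.9617, -0.082, -23.7093, -0.0617, 0.0344, 0.0], 'tcp_pos': [0.1667, 0.6535, 0.2402], 'ee_rot': [[-0.969, 0.2471, -0.0004], [0.2471, 0.969, -0.0019], [-0.0001, -0.0019, -1.0]], 'contact_force': [0.3733, -0.3592, -0.1683], 'moment': [0.0162, -0.0013, 0.0025], 'gripper_force': 0.0, 'grip_width': 1.0003}
{'intrinsics': array([[356.716 ,   0.    , 308.8628],
       [  0.    , 356.716 , 238.8733],
       [  0.    ,   0.    ,   1.    ]]), 'tool_from_camera': array([[-0.0001, -0.9521, -0.3058,  0.0848],
       [ 1.    , -0.0001,  0.    ,  0.0005],
       [-0.0001, -0.3058,  0.9521, -0.1442],
       [ 0.    ,  0.    ,  0.    ,  1.    ]])}
```

View pics/scene0.png

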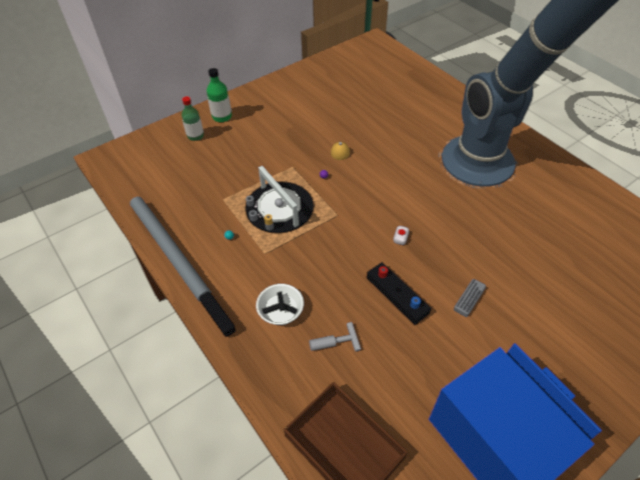

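View pics/side0.png

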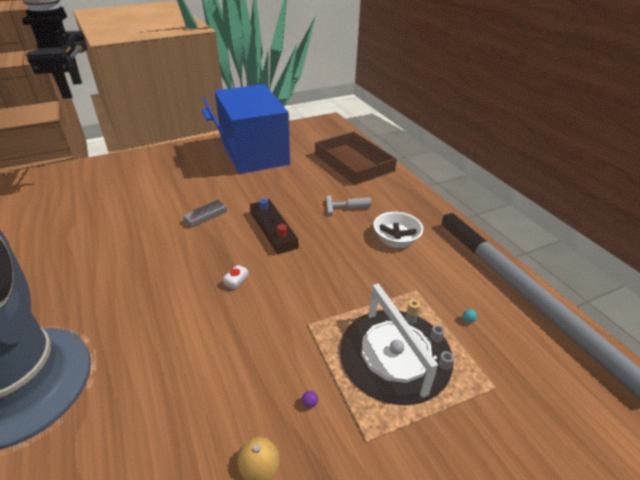

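The scene view shows:
- **Rack:** red bolt (384,272), blue bolt (415,302).
- **Dish:** handle bar from (263,170) to (295,220), gold bolt in pocket 1 at (268,222), pocket 2 at (254,215), pocket 3 at (250,201).

In the side view these are gold (414,308), pocket 2 (438,333), pocket 3 (447,360), red (282,231) and blue (264,205).

Things that could be mistaken for what I want:
- **Red:** rear-light patch (402,233) or bottle cap (187,100). The bolt is the one in the rack.
- **Blue:** box (510,420).
- **Ball:** teal (229,235) or purple (324,174). The steel one is in the dish at (281,203).

```bash
cat > m.py <<'E'
from h import *
np.set_printoptions(precision=4,suppress=True)
out={}
vis=[]
for n,b in [('scene',dict(red=(384,272),blue=(415,302),gold=(268,222),p2=(254,215),p3=(250,201))),('side',dict(red=(282,231),blue=(264,205),gold=(414,308),p2=(438,333),p3=(447,360)))]:
    im=cv2.imread(f'pics/{n}0.png'); C=cam(n); hsv=cv2.cvtColor(im,cv2.COLOR_BGR2HSV).astype(int)
    H,S,V=hsv[...,0],hsv[...,1],hsv[...,2]
    for k,p in b.items():
        if k=='red': m=((H<8)|(H>172))&(S>150)&(V>90)
        elif k=='blue': m=(abs(H-110)<14)&(S>110)&(V>70)
        elif k=='gold': m=(abs(H-20)<10)&(S>110)&(V>90)
        else: m=(V>70)&(V<150)&(S<80)
        w=np.zeros_like(m); r=10; w[p[1]-r:p[1]+r,p[0]-r:p[0]+r]=1
        ys,xs=np.nonzero(m&w); px=(xs.mean(),ys.mean())
        z={'red':.038,'blue':.038,'gold':.042}.get(k,.022)
        out.setdefault(k,[]).append(ray(C,px,z)); print(n,k,len(xs),np.round(px,1),ray(C,px,z))
    # mat corners
    if n=='scene': q=[(224,207),(296,171),(336,212),(264,250)]
    else: q=[(309,325),(414,294),(490,380),(363,434)]
    P=np.array([ray(C,c,.004) for c in q]); print('mat',P[:,:2].tolist(),P.mean(0))
    x,y=(220,150) if n=='scene' else (340,280)
    vis.append(cv2.resize(im[y:y+120,x:x+130],None,fx=3,fy=4.0*.75))
cv2.imwrite('pics/crop.png',np.hstack(vis))
E
python3 m.py
```

```text
scene red 66 [382.4 270.9] [0.5076 0.1511 0.038 ]
scene blue 93 [414.8 301.7] [0.5049 0.2616 0.038 ]
scene gold 78 [266.3 221.7] [ 0.646  -0.1454  0.042 ]
scene p2 90 [254.7 213. ] [ 0.6463 -0.2049  0.022 ]
scene p3 83 [251.5 201.2] [ 0.6302 -0.2463  0.022 ]
mat [[0.6943793397686162, -0.2889688248967107], [0.45686112733560824, -0.2845042131179605], [0.46176591667672096, -0.088925743894962], [0.6879345104233472, -0.0982529974620252]] [ 0.5752 -0.1902  0.004 ]
side red 88 [282.  229.6] [0.5099 0.1499 0.038 ]
side blue 25 [263.9 202.2] [0.5098 0.2644 0.038 ]
side gold 292 [414.2 305.5] [ 0.6398 -0.1525  0.042 ]
side p2 210 [436. 334.] [ 0.6491 -0.2082  0.022 ]
side p3 257 [445.1 359.8] [ 0.6303 -0.2566  0.022 ]
mat [[0.4664250231593343, -0.08682492727501911], [0.6820602077719284, -0.1015998672151251], [0.68290353514154, -0.30845272679954616], [0.4546804643971457, -0.3002672641735681]] [ 0.5715 -0.1993  0.004 ]
```

View pics/crop.png

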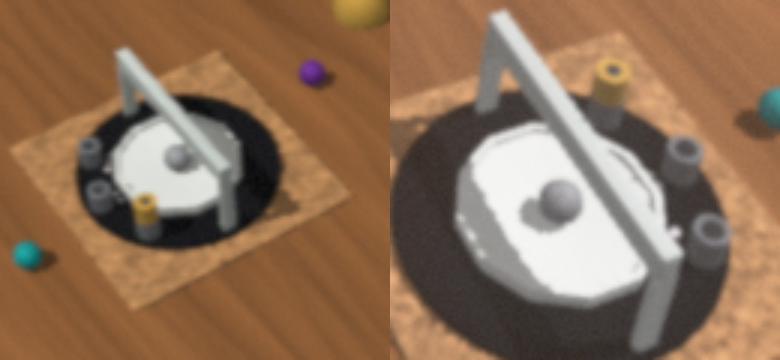

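The crop confirms the steel ball under the bar, gold in the one-dot pocket and two empty pockets. Next I move over the red bolt.

Request:
jog_arm([
  [87,[-45,-40,0],[0,0,-0.05]],
  [87,[-90,-80,0],[0,0,-0.1]],
  [87,[-135,-120,0],[0,0,-0.15]],
  [87,[-180,-160,0],[0,0,-0.2]],
  [87,[-225,-200,0],[0,0,-0.25]],
])

```text
t: 0.72
tcp_pos: [0.3363, 0.4027, 0.241]
ee_rot: [[-1.0, -0.002, -0.0], [-0.002, 1.0, -0.0], [0.0, -0.0, -1.0]]
contact_force: [0.6, -0.0, 0.1]
grip_width: 1.002
gripper_force: 0.0
```

Request:
jog_arm([
  [60,[-34,-50,14],[0,0,0]],
  [60,[-68,-100,28],[0,0,0]],
  [60,[-102,-150,42],[0,0,0]],
  [60,[-136,-200,56],[0,0,0]],
  [60,[-170,-250,70],[0,0,0]],
])

```text
t: 1.35
tcp_pos: [0.5061, 0.1531, 0.1707]
ee_rot: [[-1.0, -0.001, 0.0], [-0.001, 1.0, 0.0], [-0.0, 0.0, -1.0]]
contact_force: [1.6, 1.0, -0.6]
grip_width: 0.694
gripper_force: 0.0
```

Run:
```python
from h import *
np.set_printoptions(precision=4,suppress=True)
im,s=snap('wrist','w1.png'); C=cam('wrist',s); print(s['t'],s['tcp_pos'],s['ee_rot'])
hsv=cv2.cvtColor(im,cv2.COLOR_RGB2HSV).astype(int);H,S,V=hsv[...,0],hsv[...,1],hsv[...,2]
for k,m in [('red',((H<8)|(H>172))&(S>150)&(V>60)),('blue',(abs(H-110)<14)&(S>110)&(V>60))]:
    n,l,st,c=cv2.connectedComponentsWithStats(m.astype('uint8'))
    for i in range(1,n):
        if st[i,4]>100: print(k,st[i],c[i],ray(C,c[i],.043))
```

```text
1.35 [0.5061 0.1531 0.1707] [[-1.     -0.0005  0.    ]
 [-0.0005  1.      0.0002]
 [-0.      0.0002 -1.    ]]
red [196  54  25  28 545] [207.9798  67.3156] [0.3839 0.0837 0.043 ]
red [292 223  27  31 535] [305.2879 237.3925] [0.5075 0.1508 0.043 ]
blue [426 224  33  27 452] [443.6947 237.1858] [0.5073 0.2615 0.043 ]
blue [631 289   9  28 139] [636.4029 304.9568] [0.5678 0.4327 0.043 ]
```

View pics/w1.png

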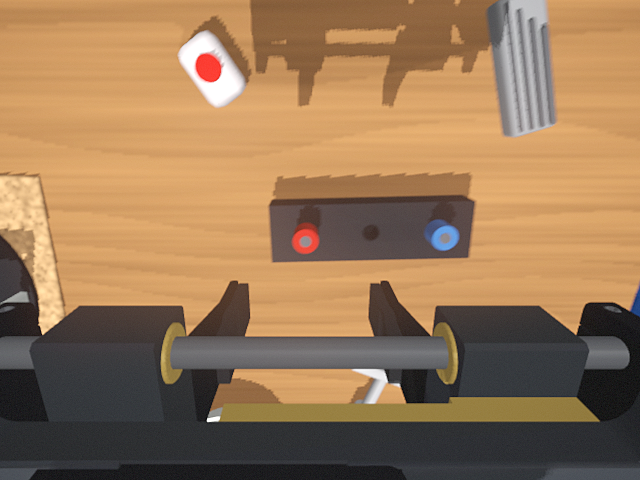

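The wrist view shows the red head at (305,237) and the blue one at (444,237) in the rack. The rear light's red spot at (208,67) is well clear. Next I grasp red.

Request:
jog_arm([
  [45,[-2,-2,40],[0,0,0]],
  [45,[-2,-2,80],[0,0,0]],
  [45,[-2,-2,105],[0,0,0]],
  [45,[-2,-2,121.5],[0,0,0]],
  [45,[-2,-2,121.5],[0,0,0]],
])

```text
t: 2.02
tcp_pos: [0.5067, 0.1526, 0.0488]
ee_rot: [[-1.0, -0.0, -0.002], [-0.0, 1.0, -0.001], [0.002, -0.001, -1.0]]
contact_force: [-0.6, -0.8, -0.1]
grip_width: 0.522
gripper_force: 0.0
```

Request:
jog_arm([
  [0,[0,0,0],[0,0,0]],
  [0,[0,0,0],[0,0,0]],
  [0,[0,0,0],[0,0,0]],
  [0,[0,0,0],[0,0,0]],
  [0,[0,0,0],[0,0,0]],
])

```text
t: 2.65
tcp_pos: [0.5078, 0.1528, 0.0503]
ee_rot: [[-1.0, -0.0, 0.001], [-0.0, 1.0, 0.0], [-0.001, 0.0, -1.0]]
contact_force: [-1.1, 0.1, 6.3]
grip_width: 0.216
gripper_force: 30.0
```

Request:
jog_arm([
  [0,[0,0,-10],[0,0,0]],
  [0,[0,0,-30],[0,0,0]],
  [0,[0,0,-60],[0,0,0]],
  [0,[0,0,-100],[0,0,0]],
  [0,[0,0,-130],[0,0,0]],
])

```text
t: 3.28
tcp_pos: [0.5075, 0.1528, 0.1816]
ee_rot: [[-1.0, -0.0, 0.001], [-0.0, 1.0, 0.001], [-0.001, 0.001, -1.0]]
contact_force: [0.3, 1.7, -0.2]
grip_width: 0.217
gripper_force: 30.0
```

Request:
jog_arm([
  [0,[-17,-45,0],[0,0,0]],
  [0,[-34,-90,0],[0,0,0]],
  [0,[-51,-135,0],[0,0,0]],
  [0,[-68,-180,0],[0,0,0]],
  [0,[-85,-225,0],[0,0,0]],
])

```text
t: 3.9
tcp_pos: [0.5927, -0.0735, 0.18]
ee_rot: [[-1.0, -0.0, -0.0], [-0.0, 1.0, 0.0], [0.0, 0.0, -1.0]]
contact_force: [0.5, 0.3, 0.1]
grip_width: 0.22
gripper_force: 30.0
```

Request:
jog_arm([
  [0,[-17,-42,0],[0,0,0]],
  [0,[-34,-84,0],[0,0,0]],
  [0,[-47,-118,0],[0,0,0]],
  [0,[-53,-133,0],[0,0,0]],
  [0,[-53,-133,0],[0,0,0]],
])

```text
t: 4.53
tcp_pos: [0.6452, -0.2056, 0.1795]
ee_rot: [[-1.0, 0.001, -0.001], [0.001, 1.0, 0.0], [0.001, 0.0, -1.0]]
contact_force: [0.2, 0.6, -0.3]
grip_width: 0.217
gripper_force: 30.0
```

Run:
```python
from h import *
np.set_printoptions(precision=4,suppress=True)
im,s=snap('wrist','w2.png'); print(s['t'],s['tcp_pos'],s['ee_rot'])
```

```text
4.525 [ 0.6452 -0.2056  0.1795] [[-1.      0.0011 -0.0007]
 [ 0.0011  1.      0.0005]
 [ 0.0007  0.0005 -1.    ]]
```

View pics/w2.png

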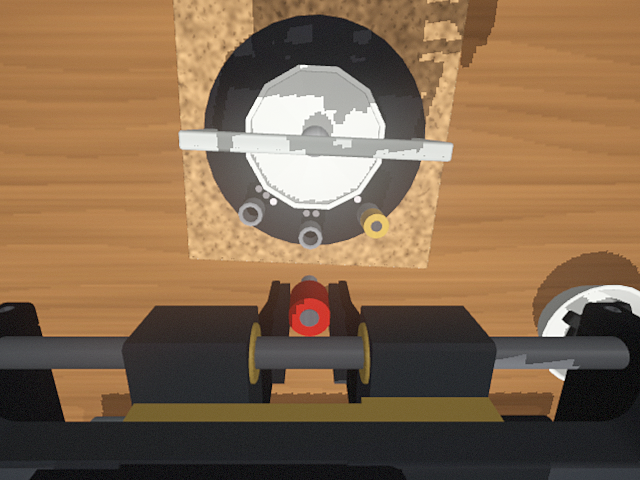

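The wrist view shows:
- Pocket 2 (two dots): mouth at (311,237).
- Pocket 3 (three dots): (251,214).
- Gold: (376,226).
- Handle bar: (180,138) to (452,151).
- Red held upright: head centre (309,318), foot (308,278).

```bash
cat > n.py <<'E'
from h import *
import sys
np.set_printoptions(precision=4,suppress=True)
im=cv2.imread('pics/w2.png'); m=viewer.camera_model('wrist')
s=dict(tcp_pos=[0.6452,-0.2056,0.1795],ee_rot=[[-1,.0011,-.0007],[.0011,1,.0005],[.0007,.0005,-1]])
C=cam('wrist',s); g=cv2.cvtColor(im,cv2.COLOR_BGR2GRAY)
for k,p,r,z in [('p2',(311,237),16,.031),('p3',(251,214),16,.031),('gold',(376,226),16,.051),('redtop',(309,318),16,.1765)]:
    t=g[p[1]-r:p[1]+r,p[0]-r:p[0]+r]
    c=cv2.HoughCircles(cv2.resize(t,None,fx=4,fy=4,interpolation=cv2.INTER_CUBIC),cv2.HOUGH_GRADIENT,1,200,param1=80,param2=12,minRadius=12,maxRadius=60)
    for x in (c[0] if c is not None else []):
        q=x[:2]/4+np.array(p)-r; print(k,q,x[2]/4,ray(C,q,z), ray(C,p,z))
L=ray(C,(180,139),.088);R=ray(C,(452,151),.088);print('bail',L,R,(L+R)/2)
print('foot',ray(C,(308,279),.1375))
cv2.imwrite('pics/w2c.png',cv2.resize(im[190:340,210:410],None,fx=4,fy=4,interpolation=cv2.INTER_CUBIC))
E
python3 n.py
```

```text
p2 [310.375 238.375] 7.375 [ 0.654  -0.2037  0.031 ] [ 0.6527 -0.2031  0.031 ]
p3 [250.125 214.625] 7.75 [ 0.6329 -0.2545  0.031 ] [ 0.6323 -0.2537  0.031 ]
gold [377.125 226.875] 13.15 [ 0.6381 -0.1508  0.051 ] [ 0.6373 -0.1517  0.051 ]
bail [ 0.5693 -0.287   0.088 ] [ 0.5769 -0.1129  0.088 ] [ 0.5731 -0.1999  0.088 ]
foot [ 0.6442 -0.2056  0.1375]
```

View pics/w2c.png

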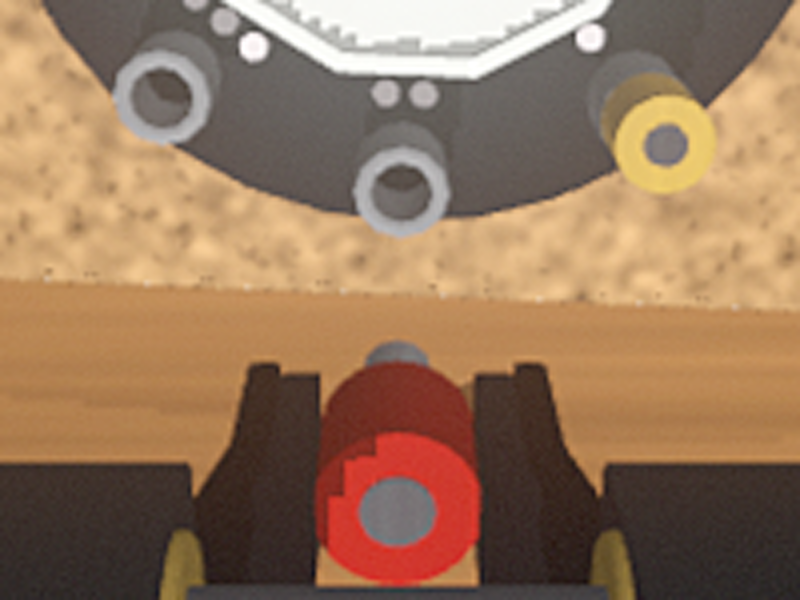

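```bash
cat >> n.py <<'E'
print('---')
for z in (.1745,.1765,.1785): print(ray(C,(309.3,317),z))
for px in [(308.8,276),(309,275)]: print('foot edge',ray(C,px,.1355),ray(C,px,.1375))
im1=cv2.imread('pics/w1.png'); s=dict(tcp_pos=[.5061,.1531,.1707],ee_rot=[[-1,-.0005,0],[-.0005,1,0],[0,0,-1]]);C=cam('wrist',s)
for n,p in [('red',(305,241)),('blue',(445,236))]:
    print(n,ray(C,p,.047))
cv2.imwrite('pics/w1c.png',cv2.resize(im1[215:265,280:480],None,fx=4,fy=4,interpolation=cv2.INTER_CUBIC))
E
python3 n.py | sed -n '/---/,$p'
```

```text
---
[ 0.6472 -0.2049  0.1745]
[ 0.646  -0.2049  0.1765]
[ 0.6449 -0.2049  0.1785]
foot edge [ 0.6433 -0.2051  0.1355] [ 0.6424 -0.2051  0.1375]
foot edge [ 0.6426 -0.205   0.1355] [ 0.6418 -0.205   0.1375]
red [0.5092 0.1506 0.047 ]
blue [0.505  0.2607 0.047 ]
```

View pics/w1c.png

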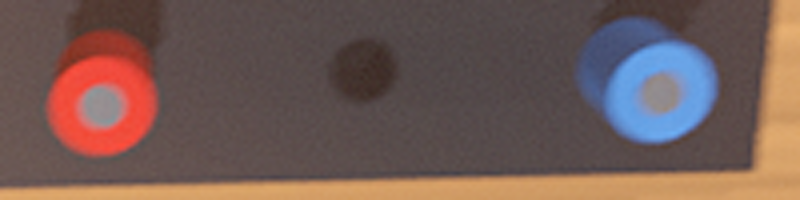

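Request:
jog_arm([
  [0,[-6.2,1.4,30],[0,0,0]],
  [0,[-6.2,1.4,60],[0,0,0]],
  [0,[-6.2,1.4,85],[0,0,0]],
  [0,[-6.2,1.4,97],[0,0,0]],
  [0,[-6.2,1.4,97],[0,0,0]],
])

```text
t: 5.2
tcp_pos: [0.6514, -0.2023, 0.0822]
ee_rot: [[-1.0, -0.002, -0.001], [-0.002, 1.0, 0.001], [0.001, 0.001, -1.0]]
contact_force: [-1.2, -0.3, 0.8]
grip_width: 0.219
gripper_force: 30.0
```

Request:
jog_arm([
  [0,[0,0,3],[0,0,0]],
  [0,[0,0,6],[0,0,0]],
  [0,[0,0,9],[0,0,0]],
  [0,[0,0,11],[0,0,0]],
  [0,[0,0,11],[0,0,0]],
])

```text
t: 5.82
tcp_pos: [0.6516, -0.2039, 0.0715]
ee_rot: [[-1.0, -0.0, -0.0], [-0.0, 1.0, 0.0], [0.0, 0.0, -1.0]]
contact_force: [0.2, -0.3, -0.5]
grip_width: 0.216
gripper_force: 30.0
```

Request:
jog_arm([
  [0,[0,0,3],[0,0,0]],
  [0,[0,0,6],[0,0,0]],
  [0,[0,0,9],[0,0,0]],
  [0,[0,0,12],[0,0,0]],
  [0,[0,0,12],[0,0,0]],
])

```text
t: 6.45
tcp_pos: [0.6516, -0.2038, 0.0593]
ee_rot: [[-1.0, -0.0, -0.001], [-0.0, 1.0, 0.0], [0.001, 0.0, -1.0]]
contact_force: [0.0, -0.5, -0.6]
grip_width: 0.218
gripper_force: 30.0
```

Run:
```python
from h import *
im,s=snap('side','s2.png'); print(s['tcp_pos'],s['contact_force'])
cv2.imwrite('pics/s2c.png',cv2.resize(im[240:400,340:540,::-1],None,fx=3.5,fy=3.5,interpolation=cv2.INTER_CUBIC))
```

```text
[ 0.65155502 -0.20381452  0.05931695] [ 0.01406451 -0.52246107 -0.63782445]
```

View pics/s2c.png

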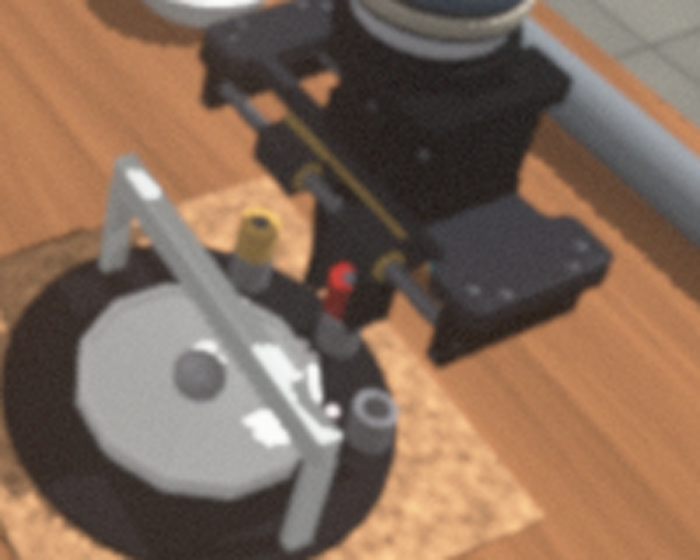

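Red head sits just above pocket 2 with the shank in the bore, around (340,290) in the crop. Now I push it home.

Request:
jog_arm([
  [0,[0,0,1.5],[0,0,0]],
  [0,[0,0,3],[0,0,0]],
  [0,[0,0,4.5],[0,0,0]],
  [0,[0,0,5.5],[0,0,0]],
  [0,[0,0,6],[0,0,0]],
])

```text
t: 7.12
tcp_pos: [0.6517, -0.2038, 0.0544]
ee_rot: [[-1.0, -0.0, -0.0], [-0.0, 1.0, 0.0], [0.0, 0.0, -1.0]]
contact_force: [-2.4, 0.3, 6.3]
grip_width: 0.221
gripper_force: 30.0
```

Request:
jog_arm([
  [36,[0,0,-0.5],[0,0,0]],
  [36,[0,0,-0.5],[0,0,0]],
  [36,[0,0,-2],[0,0,0]],
  [40,[0,0,-30],[0,0,0]],
  [45,[0,0,-80],[0,0,0]],
])

```text
t: 7.75
tcp_pos: [0.6503, -0.2033, 0.1323]
ee_rot: [[-1.0, -0.0, -0.005], [-0.0, 1.0, 0.001], [0.005, 0.001, -1.0]]
contact_force: [0.1, 0.0, 0.2]
grip_width: 0.488
gripper_force: 0.0
```

Request:
jog_arm([
  [45,[0,0,-35],[0,0,0]],
  [45,[14,46,-35],[0,0,0]],
  [45,[28,92,-35],[0,0,0]],
  [45,[42,138,-35],[0,0,0]],
  [45,[56,184,-35],[0,0,0]],
])

```text
t: 8.38
tcp_pos: [0.5952, -0.0184, 0.1689]
ee_rot: [[-1.0, -0.0, 0.001], [-0.0, 1.0, 0.0], [-0.001, 0.0, -1.0]]
contact_force: [-0.2, 1.2, 0.0]
grip_width: 0.521
gripper_force: 0.0
```

Request:
jog_arm([
  [45,[16,56,0],[0,0,0]],
  [45,[32,112,0],[0,0,0]],
  [45,[48,168,0],[0,0,0]],
  [45,[64,224,0],[0,0,0]],
  [45,[80,275,0],[0,0,0]],
])

```text
t: 9.0
tcp_pos: [0.5149, 0.2572, 0.169]
ee_rot: [[-1.0, -0.001, 0.001], [-0.001, 1.0, 0.001], [-0.001, 0.001, -1.0]]
contact_force: [0.5, 0.2, -1.0]
grip_width: 0.517
gripper_force: 0.0
```

```bash
cat > top.py <<'E'
from h import *
import sys
np.set_printoptions(precision=4,suppress=True)
col,z,f=sys.argv[1],float(sys.argv[2]),sys.argv[3]
im,s=snap('wrist',f); C=cam('wrist',s); print(s['t'],s['tcp_pos'],s['contact_force'])
hsv=cv2.cvtColor(im,cv2.COLOR_RGB2HSV).astype(int);H,S,V=hsv[...,0],hsv[...,1],hsv[...,2]
m={'red':((H<8)|(H>172))&(S>130),'blue':(abs(H-110)<14)&(S>90)}[col]&(V>60)
n,l,st,c=cv2.connectedComponentsWithStats(m.astype('uint8'))
for i in range(1,n):
    if st[i,4]>150:
        h=V[l==i]; t=(l==i)&(V>0.75*np.percentile(h,90))
        # bright top disc, lower part of blob: circle through its width
        cn=max(cv2.findContours(t.astype('uint8'),cv2.RETR_EXTERNAL,cv2.CHAIN_APPROX_NONE)[0],key=len); (x,y),r=cv2.minEnclosingCircle(cn)
        print(st[i],(x,y),r,ray(C,(x,y),z))
E
python3 top.py blue 0.047 w3.png
```

```text
9.0 [0.5149 0.2572 0.169 ] [ 0.5154  0.2445 -1.0123]
[302 209  27  31 556] (315.1019287109375, 225.84951782226562) 13.277365684509277 [0.5052 0.2627 0.047 ]
[  526   215   114   122 10233] (584.7562255859375, 271.0242614746094) 75.8549575805664 [0.543  0.4807 0.047 ]
[545 369  22  34 466] (558.0, 384.015625) 17.013887405395508 [0.6533 0.4828 0.047 ]
```

Request:
jog_arm([
  [45,[9,5,40],[0,0,0]],
  [45,[9,5,80],[0,0,0]],
  [45,[9,5,105],[0,0,0]],
  [45,[9,5,119],[0,0,0]],
  [45,[9,5,119.5],[0,0,0]],
])

```text
t: 9.68
tcp_pos: [0.5065, 0.2598, 0.0487]
ee_rot: [[-1.0, -0.0, -0.001], [0.0, 1.0, -0.001], [0.001, -0.001, -1.0]]
contact_force: [-0.1, -0.0, 1.3]
grip_width: 0.52
gripper_force: 0.0
```

Request:
jog_arm([
  [0,[0,0,0],[0,0,0]],
  [0,[0,0,0],[0,0,0]],
  [0,[0,0,0],[0,0,0]],
  [0,[0,0,0],[0,0,0]],
  [0,[0,0,0],[0,0,0]],
])

```text
t: 10.3
tcp_pos: [0.507, 0.2603, 0.0498]
ee_rot: [[-1.0, -0.0, 0.001], [-0.0, 1.0, 0.001], [-0.001, 0.001, -1.0]]
contact_force: [-1.0, -0.3, 4.7]
grip_width: 0.221
gripper_force: 30.0
```

Request:
jog_arm([
  [0,[0,0,-10],[0,0,0]],
  [0,[0,0,-30],[0,0,0]],
  [0,[0,0,-60],[0,0,0]],
  [0,[0,0,-100],[0,0,0]],
  [0,[0,0,-130],[0,0,0]],
])

```text
t: 10.92
tcp_pos: [0.5068, 0.26, 0.1812]
ee_rot: [[-1.0, -0.0, 0.001], [-0.0, 1.0, 0.001], [-0.001, 0.001, -1.0]]
contact_force: [0.1, 0.3, -0.1]
grip_width: 0.217
gripper_force: 30.0
```

Request:
jog_arm([
  [0,[-10,-40,0],[0,0,0]],
  [0,[-23,-95,0],[0,0,0]],
  [0,[-37,-152,0],[0,0,0]],
  [0,[-51,-210,0],[0,0,0]],
  [0,[-65,-268,0],[0,0,0]],
])

```text
t: 11.55
tcp_pos: [0.5717, -0.0097, 0.1797]
ee_rot: [[-1.0, -0.001, 0.0], [-0.001, 1.0, 0.0], [-0.0, 0.0, -1.0]]
contact_force: [0.7, 0.6, 0.0]
grip_width: 0.22
gripper_force: 30.0
```

Request:
jog_arm([
  [0,[-14,-57,0],[0,0,0]],
  [0,[-28,-114,0],[0,0,0]],
  [0,[-42,-171,0],[0,0,0]],
  [0,[-54,-222,0],[0,0,0]],
  [0,[-59,-246,0],[0,0,0]],
])

```text
t: 12.18
tcp_pos: [0.63, -0.2579, 0.1793]
ee_rot: [[-1.0, 0.004, -0.001], [0.004, 1.0, -0.002], [0.001, -0.002, -1.0]]
contact_force: [0.6, 0.3, -0.2]
grip_width: 0.222
gripper_force: 30.0
```

Request:
jog_arm([
  [0,[0,0,10],[0,0,0]],
  [0,[0,0,20],[0,0,0]],
  [0,[0,0,20],[0,0,0]],
  [0,[0,0,20],[0,0,0]],
  [0,[0,0,20],[0,0,0]],
])

```text
t: 12.8
tcp_pos: [0.6311, -0.2533, 0.1597]
ee_rot: [[-1.0, -0.001, 0.001], [-0.001, 1.0, 0.0], [-0.001, 0.0, -1.0]]
contact_force: [-0.2, -0.4, 0.4]
grip_width: 0.219
gripper_force: 30.0
```

```bash
python3 top.py blue 0.157 w4.png; python3 -c "
import cv2
im=cv2.imread('pics/w4.png');cv2.imwrite('pics/w4c.png',cv2.resize(im[190:340,210:410],None,fx=4,fy=4,interpolation=cv2.INTER_CUBIC))"
```

```text
12.8 [ 0.6311 -0.2533  0.1597] [-0.205  -0.3911  0.3858]
[ 289  279   42   54 1196] (310.0, 315.0) 20.61562728881836 [ 0.6307 -0.2522  0.157 ]
```

View pics/w4c.png

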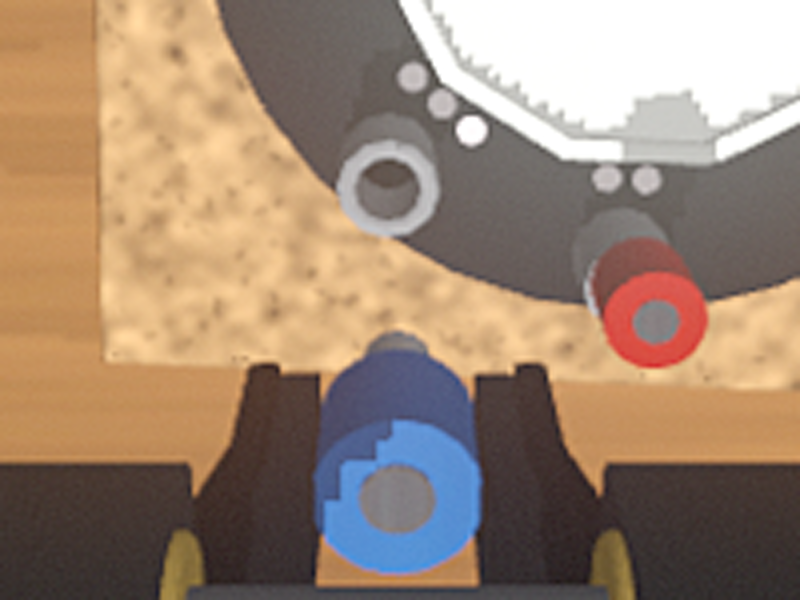

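Pocket 3's mouth is at (307,237.5) in full-image pixels, and the blue bolt is held upright with its head at (309.5,314). Red looks seated in pocket 2 at (374,270).

Run:
```python
from h import *
s=dict(tcp_pos=[.6311,-.2533,.1597],ee_rot=[[-1,-.001,.001],[-.001,1,0],[-.001,0,-1]])
C=cam('wrist',s)
for n,p,z in [('p3',(307,237.4),.031),('redtop',(374,270),.051),('bluetop',(309.5,314.2),.1569),('footedge',(309,273),.1169)]: print(n,ray(C,p,z).round(4))
```

```text
p3 [ 0.6329 -0.2543  0.031 ]
redtop [ 0.6528 -0.2028  0.051 ]
bluetop [ 0.6303 -0.2525  0.1569]
footedge [ 0.6269 -0.2527  0.1169]
```

Request:
jog_arm([
  [0,[-1.8,-1.6,25],[0,0,0]],
  [0,[-1.8,-1.6,50],[0,0,0]],
  [0,[-1.8,-1.6,68],[0,0,0]],
  [0,[-1.8,-1.6,77],[0,0,0]],
  [0,[-1.8,-1.6,77],[0,0,0]],
])

```text
t: 13.48
tcp_pos: [0.6324, -0.2554, 0.0819]
ee_rot: [[-1.0, -0.0, -0.001], [-0.0, 1.0, 0.0], [0.001, 0.0, -1.0]]
contact_force: [0.1, 0.5, -0.2]
grip_width: 0.215
gripper_force: 30.0
```

Request:
jog_arm([
  [0,[0,0,3],[0,0,0]],
  [0,[0,0,6],[0,0,0]],
  [0,[0,0,9],[0,0,0]],
  [0,[0,0,12],[0,0,0]],
  [0,[0,0,12],[0,0,0]],
])

```text
t: 14.1
tcp_pos: [0.6323, -0.2554, 0.0699]
ee_rot: [[-1.0, -0.0, -0.001], [-0.0, 1.0, 0.0], [0.001, 0.0, -1.0]]
contact_force: [-0.4, -0.1, -1.0]
grip_width: 0.223
gripper_force: 30.0
```

Request:
jog_arm([
  [0,[0,0,3],[0,0,0]],
  [0,[0,0,6],[0,0,0]],
  [0,[0,0,9],[0,0,0]],
  [0,[0,0,11],[0,0,0]],
  [0,[0,0,11],[0,0,0]],
])

```text
t: 14.72
tcp_pos: [0.6324, -0.2554, 0.0589]
ee_rot: [[-1.0, -0.0, -0.0], [-0.0, 1.0, 0.0], [0.0, 0.0, -1.0]]
contact_force: [-0.8, 0.1, 0.4]
grip_width: 0.218
gripper_force: 30.0
```

Request:
jog_arm([
  [0,[0,0,1.5],[0,0,0]],
  [0,[0,0,3],[0,0,0]],
  [0,[0,0,4.5],[0,0,0]],
  [0,[0,0,5.5],[0,0,0]],
  [0,[0,0,6.5],[0,0,0]],
])

```text
t: 15.35
tcp_pos: [0.6326, -0.2555, 0.0538]
ee_rot: [[-1.0, -0.0, -0.0], [-0.0, 1.0, 0.001], [0.0, 0.001, -1.0]]
contact_force: [-3.1, 1.8, 10.6]
grip_width: 0.218
gripper_force: 30.0
```

Request:
jog_arm([
  [36,[0,0,-1],[0,0,0]],
  [36,[0,0,-1],[0,0,0]],
  [36,[0,0,-2],[0,0,0]],
  [40,[0,0,-30],[0,0,0]],
  [45,[0,0,-80],[0,0,0]],
])

```text
t: 15.98
tcp_pos: [0.6311, -0.2547, 0.1312]
ee_rot: [[-1.0, -0.0, -0.005], [-0.0, 1.0, 0.002], [0.005, 0.002, -1.0]]
contact_force: [0.9, -0.8, 0.7]
grip_width: 0.491
gripper_force: 0.0
```

Request:
jog_arm([
  [45,[0,0,-40],[0,0,0.06]],
  [45,[0,0,-45],[0,0,0.22]],
  [45,[20,18,-45],[0,0,0.38]],
  [45,[40,37,-45],[0,0,0.54]],
  [45,[59,56,-45],[0,0,0.7]],
])

```text
t: 16.6
tcp_pos: [0.5728, -0.1989, 0.1776]
ee_rot: [[-0.761, 0.648, -0.0], [0.648, 0.761, 0.0], [0.0, 0.0, -1.0]]
contact_force: [0.8, 1.1, 0.0]
grip_width: 0.518
gripper_force: 0.0
```

Request:
jog_arm([
  [45,[0,0,0],[0,0,0.18]],
  [45,[0,0,0],[0,0,0.36]],
  [45,[0,0,0],[0,0,0.54]],
  [45,[0,0,0],[0,0,0.72]],
  [45,[0,0,0],[0,0,0.87]],
])

```text
t: 17.23
tcp_pos: [0.5735, -0.1993, 0.1776]
ee_rot: [[0.004, 1.0, -0.0], [1.0, -0.004, 0.0], [0.0, -0.0, -1.0]]
contact_force: [-0.0, 0.3, 0.3]
grip_width: 0.518
gripper_force: 0.0
```

Request:
jog_arm([
  [45,[0,0,0],[0,0,0.048]],
  [45,[0,0,0],[0,0,0.048]],
  [45,[0,0,0],[0,0,0.048]],
  [45,[0,0,0],[0,0,0.048]],
  [45,[0,0,0],[0,0,0.048]],
])

```text
t: 17.85
tcp_pos: [0.5735, -0.1996, 0.1777]
ee_rot: [[0.047, 0.999, 0.0], [0.999, -0.047, 0.0], [0.0, 0.0, -1.0]]
contact_force: [0.1, -0.5, -0.1]
grip_width: 0.518
gripper_force: 0.0
```

Run:
```python
from h import *
np.set_printoptions(precision=4,suppress=True)
im,s=snap('wrist','w5.png'); C=cam('wrist',s); print(s['t'],s['tcp_pos'],s['ee_rot'],s['joints'])
h=np.radians(-2.7); R=np.array([[np.cos(h),-np.sin(h)],[np.sin(h),np.cos(h)]]);c0=np.array([.5733,-.1999])
for d in [(0,88),(0,-88),(0,0),(6,40),(-6,40)]:
    p=c0+R@np.array(d)/1000; print('bail',d,proj(C,[*p,.088]))
hsv=cv2.cvtColor(im,cv2.COLOR_RGB2HSV).astype(int);H,S,V=hsv[...,0],hsv[...,1],hsv[...,2]
for k,m in [('red',((H<8)|(H>172))&(S>130)),('blue',(abs(H-110)<14)&(S>90))]:
    n,l,st,c=cv2.connectedComponentsWithStats((m&(V>60)).astype('uint8'))
    for i in range(1,n):
        if st[i,4]>80: print(k,st[i],c[i],ray(C,c[i],.045))
im2,_=snap('side','s5.png')
cv2.imwrite('pics/c5.png',np.hstack([cv2.resize(im[...,::-1],(400,300)),cv2.resize(im2[250:400,340:540,::-1],(400,300))]))
```

```text
17.85 [ 0.5735 -0.1996  0.1777] [[ 0.0469  0.9989  0.0001]
 [ 0.9989 -0.0469  0.0002]
 [ 0.0002  0.0001 -1.    ]] [-0.2493  0.4936  0.7109  1.8002 -0.3794  0.9886  0.5685]
bail (0, 88) [308.6361 120.2152]
bail (0, -88) [308.6365 360.0143]
bail (0, 0) [308.6363 253.1016]
bail (6, 40) [317.6793 196.4554]
bail (-6, 40) [299.5935 196.4488]
red [396 220  25  29 384] [407.8698 236.0469] [ 0.6538 -0.2047  0.045 ]
blue [376 283  17  24 179] [385.2737 293.6369] [ 0.6364 -0.2557  0.045 ]
```

View pics/c5.png

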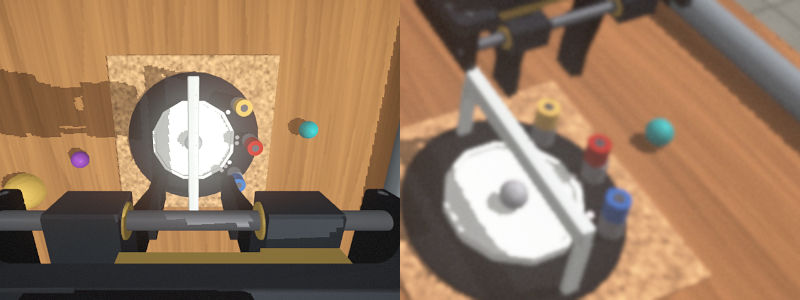

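Left half (wrist): the bar stands vertical at column ~193, between the fingers. Right half (side): gold, red and blue all sit with their heads on the pockets at (547,112), (597,150) and (618,200), and the steel ball is in the middle at (514,193). Now I grip the bar.

Request:
jog_arm([
  [45,[0,0,30],[0,0,0]],
  [45,[0,0,60],[0,0,0]],
  [45,[0,0,85],[0,0,0]],
  [45,[0,0,98],[0,0,0]],
  [45,[0,0,99],[0,0,0]],
])

```text
t: 18.58
tcp_pos: [0.5732, -0.1995, 0.0782]
ee_rot: [[0.047, 0.999, -0.001], [0.999, -0.047, 0.0], [0.0, -0.001, -1.0]]
contact_force: [0.2, -0.1, 0.2]
grip_width: 0.519
gripper_force: 0.0
```

Request:
jog_arm([
  [25,[0,0,0],[0,0,0]],
  [20,[0,0,0],[0,0,0]],
  [17,[0,0,0],[0,0,0]],
  [15,[0,0,0],[0,0,0]],
  [13,[0,0,0],[0,0,0]],
])

```text
t: 19.2
tcp_pos: [0.5736, -0.1995, 0.0788]
ee_rot: [[0.047, 0.999, 0.0], [0.999, -0.047, 0.0], [0.0, 0.0, -1.0]]
contact_force: [-0.9, -0.9, -1.0]
grip_width: 0.165
gripper_force: 0.0
```

Request:
jog_arm([
  [11,[0,0,0],[0,0,0]],
  [8,[0,0,0],[0,0,0]],
  [0,[0,0,0],[0,0,0]],
  [0,[0,0,0],[0,0,0]],
  [0,[0,0,0],[0,0,0]],
])

```text
t: 19.82
tcp_pos: [0.5737, -0.1995, 0.0787]
ee_rot: [[0.047, 0.999, 0.0], [0.999, -0.047, -0.0], [-0.0, 0.0, -1.0]]
contact_force: [1.3, 0.3, -1.0]
grip_width: 0.135
gripper_force: 30.0
```

Gripped. Now a gentle lift straight up, about 105 mm.

Request:
jog_arm([
  [0,[0,0,-0.5],[0,0,0]],
  [0,[0,0,-1.5],[0,0,0]],
  [0,[0,0,-3],[0,0,0]],
  [0,[0,0,-5],[0,0,0]],
  [0,[0,0,-7],[0,0,0]],
])

```text
t: 20.45
tcp_pos: [0.5732, -0.1993, 0.0856]
ee_rot: [[0.047, 0.999, -0.001], [0.999, -0.047, 0.0], [0.0, -0.001, -1.0]]
contact_force: [1.0, -0.1, -5.8]
grip_width: 0.131
gripper_force: 30.0
```

Request:
jog_arm([
  [0,[0,0,-2.5],[0,0,0]],
  [0,[0,0,-5],[0,0,0]],
  [0,[0,0,-8],[0,0,0]],
  [0,[0,0,-11],[0,0,0]],
  [0,[0,0,-14],[0,0,0]],
])

```text
t: 21.08
tcp_pos: [0.5735, -0.1995, 0.0999]
ee_rot: [[0.047, 0.999, 0.0], [0.999, -0.047, 0.0], [0.0, 0.0, -1.0]]
contact_force: [0.0, -1.0, -6.8]
grip_width: 0.134
gripper_force: 30.0
```

Request:
jog_arm([
  [0,[0,0,-3],[0,0,0]],
  [0,[0,0,-6.5],[0,0,0]],
  [0,[0,0,-10],[0,0,0]],
  [0,[0,0,-14],[0,0,0]],
  [0,[0,0,-18],[0,0,0]],
])

```text
t: 21.7
tcp_pos: [0.5735, -0.1995, 0.118]
ee_rot: [[0.047, 0.999, 0.0], [0.999, -0.047, 0.0], [0.0, 0.0, -1.0]]
contact_force: [-0.6, 0.2, -6.6]
grip_width: 0.132
gripper_force: 30.0
```

Request:
jog_arm([
  [0,[0,0,-4],[0,0,0]],
  [0,[0,0,-8],[0,0,0]],
  [0,[0,0,-12],[0,0,0]],
  [0,[0,0,-16],[0,0,0]],
  [0,[0,0,-20],[0,0,0]],
])

```text
t: 22.32
tcp_pos: [0.5735, -0.1995, 0.138]
ee_rot: [[0.047, 0.999, -0.0], [0.999, -0.047, 0.0], [0.0, -0.0, -1.0]]
contact_force: [0.1, 0.4, -7.3]
grip_width: 0.132
gripper_force: 30.0
```

Request:
jog_arm([
  [0,[0,0,-4],[0,0,0]],
  [0,[0,0,-8],[0,0,0]],
  [0,[0,0,-12],[0,0,0]],
  [0,[0,0,-16],[0,0,0]],
  [0,[0,0,-20],[0,0,0]],
])

```text
t: 22.95
tcp_pos: [0.5735, -0.1995, 0.1579]
ee_rot: [[0.047, 0.999, -0.0], [0.999, -0.047, 0.0], [0.0, -0.0, -1.0]]
contact_force: [-0.1, -0.0, -7.4]
grip_width: 0.132
gripper_force: 30.0
```

Request:
jog_arm([
  [0,[0,0,-4],[0,0,0]],
  [0,[0,0,-8],[0,0,0]],
  [0,[0,0,-12],[0,0,0]],
  [0,[0,0,-16],[0,0,0]],
  [0,[0,0,-20],[0,0,0]],
])

```text
t: 23.58
tcp_pos: [0.5735, -0.1995, 0.178]
ee_rot: [[0.047, 0.999, -0.0], [0.999, -0.047, 0.0], [0.0, -0.0, -1.0]]
contact_force: [0.4, 0.2, -7.7]
grip_width: 0.139
gripper_force: 30.0
```

Request:
jog_arm([
  [0,[0,0,-3],[0,0,0]],
  [0,[0,0,-5],[0,0,0]],
  [0,[0,0,-6],[0,0,0]],
  [0,[0,0,-6],[0,0,0]],
  [0,[0,0,-6],[0,0,0]],
])

```text
t: 24.2
tcp_pos: [0.5734, -0.1994, 0.1836]
ee_rot: [[0.047, 0.999, -0.0], [0.999, -0.047, 0.0], [0.0, -0.0, -1.0]]
contact_force: [-0.5, 0.1, -6.8]
grip_width: 0.14
gripper_force: 30.0
```

```bash
cat > lv.py <<'E'
from h import *
import sys
np.set_printoptions(precision=4,suppress=True)
h=np.radians(float(sys.argv[1])); im,s=snap('wrist',sys.argv[2]+'w.png'); sd,_=snap('side',sys.argv[2]+'s.png')
print(s['t'],s['tcp_pos'],s['contact_force'],s['moment'])
p=np.array(s['tcp_pos']); dz=p[2]-.0787
for n,I,C in [('wrist',im,cam('wrist',s)),('side',sd,cam('side'))]:
    hsv=cv2.cvtColor(I,cv2.COLOR_RGB2HSV).astype(int);H,S,V=hsv[...,0],hsv[...,1],hsv[...,2]
    for k,m,a in [('red',((H<8)|(H>172))&(S>130)&(V>60),0),('blue',(abs(H-110)<14)&(S>90)&(V>60),-40.2),('gold',(abs(H-22)<7)&(S>140)&(V>90),40.2)]:
        a=h+np.radians(a); X=np.array([p[0]+.08*np.cos(a),p[1]+.08*np.sin(a),.042+dz]); q=proj(C,X)
        yy,xx=np.mgrid[:480,:640]; w=(abs(xx-q[0])<22)&(abs(yy-q[1])<22)&m
        ys,xs=np.nonzero(w); print(n,k,'pred',q,'seen',(xs.mean(),ys.mean()) if len(xs) else None,len(xs))
E
python3 lv.py -2.7 lift
```

```text
24.2 [ 0.5734 -0.1994  0.1836] [-0.4655  0.0756 -6.8247] [-0.105   0.1453  0.0502]
wrist red pred [452.8062 285.4562] seen (np.float64(451.2113118617439), np.float64(284.8790259230165)) 1273
wrist blue pred [410.658 363.893] seen None 0
wrist gold pred [428.3336 193.3654] seen (np.float64(430.0), np.float64(177.04)) 25
side red pred [451.2157 278.9188] seen (np.float64(451.5763888888889), np.float64(279.18055555555554)) 144
side blue pred [461.9896 305.8049] seen (np.float64(463.51937984496124), np.float64(306.15503875968994)) 129
side gold pred [422.0315 261.0087] seen None 0
```

Lifted and level: the red and blue heads are within about 1.5 px of prediction. Now I turn it slowly a quarter turn anticlockwise.

Request:
jog_arm([
  [0,[0,0,0],[0,0,-0.01]],
  [0,[0,0,0],[0,0,-0.03]],
  [0,[0,0,0],[0,0,-0.06]],
  [0,[0,0,0],[0,0,-0.1]],
  [0,[0,0,0],[0,0,-0.15]],
])

```text
t: 24.92
tcp_pos: [0.5735, -0.1995, 0.1837]
ee_rot: [[-0.106, 0.994, -0.0], [0.994, 0.106, 0.0], [0.0, -0.0, -1.0]]
contact_force: [0.5, -0.0, -5.9]
grip_width: 0.135
gripper_force: 30.0
```

Request:
jog_arm([
  [0,[0,0,0],[0,0,-0.05]],
  [0,[0,0,0],[0,0,-0.1]],
  [0,[0,0,0],[0,0,-0.15]],
  [0,[0,0,0],[0,0,-0.2]],
  [0,[0,0,0],[0,0,-0.25]],
])

```text
t: 25.55
tcp_pos: [0.5735, -0.1996, 0.1837]
ee_rot: [[-0.348, 0.937, 0.0], [0.937, 0.348, -0.0], [-0.0, 0.0, -1.0]]
contact_force: [-0.5, 0.2, -6.2]
grip_width: 0.136
gripper_force: 30.0
```

Request:
jog_arm([
  [0,[0,0,0],[0,0,-0.05]],
  [0,[0,0,0],[0,0,-0.1]],
  [0,[0,0,0],[0,0,-0.15]],
  [0,[0,0,0],[0,0,-0.2]],
  [0,[0,0,0],[0,0,-0.25]],
])

```text
t: 26.18
tcp_pos: [0.5735, -0.1997, 0.1837]
ee_rot: [[-0.569, 0.822, 0.0], [0.822, 0.569, -0.0], [-0.0, -0.0, -1.0]]
contact_force: [-0.4, -0.7, -6.0]
grip_width: 0.132
gripper_force: 30.0
```

Request:
jog_arm([
  [0,[0,0,0],[0,0,-0.05]],
  [0,[0,0,0],[0,0,-0.1]],
  [0,[0,0,0],[0,0,-0.15]],
  [0,[0,0,0],[0,0,-0.2]],
  [0,[0,0,0],[0,0,-0.25]],
])

```text
t: 26.8
tcp_pos: [0.5735, -0.1998, 0.1837]
ee_rot: [[-0.755, 0.656, 0.0], [0.656, 0.755, -0.0], [-0.0, -0.0, -1.0]]
contact_force: [1.3, 0.4, -6.8]
grip_width: 0.139
gripper_force: 30.0
```

Request:
jog_arm([
  [0,[0,0,0],[0,0,-0.05]],
  [0,[0,0,0],[0,0,-0.1]],
  [0,[0,0,0],[0,0,-0.15]],
  [0,[0,0,0],[0,0,-0.2]],
  [0,[0,0,0],[0,0,-0.25]],
])

```text
t: 27.42
tcp_pos: [0.5734, -0.1999, 0.1837]
ee_rot: [[-0.894, 0.449, 0.0], [0.449, 0.894, -0.0], [-0.0, -0.0, -1.0]]
contact_force: [-1.1, -0.4, -6.9]
grip_width: 0.131
gripper_force: 30.0
```

Request:
jog_arm([
  [0,[0,0,0],[0,0,-0.05]],
  [0,[0,0,0],[0,0,-0.1]],
  [0,[0,0,0],[0,0,-0.15]],
  [0,[0,0,0],[0,0,-0.2]],
  [0,[0,0,0],[0,0,-0.25]],
])

```text
t: 28.05
tcp_pos: [0.5735, -0.1999, 0.1837]
ee_rot: [[-0.977, 0.214, 0.0], [0.214, 0.977, -0.0], [-0.0, -0.0, -1.0]]
contact_force: [0.2, -0.1, -7.5]
grip_width: 0.133
gripper_force: 30.0
```

Request:
jog_arm([
  [0,[0,0,0],[0,0,-0.05]],
  [0,[0,0,0],[0,0,-0.095]],
  [0,[0,0,0],[0,0,-0.13]],
  [0,[0,0,0],[0,0,-0.155]],
  [0,[0,0,0],[0,0,-0.17]],
])

```text
t: 28.68
tcp_pos: [0.5735, -0.1996, 0.1837]
ee_rot: [[-0.999, 0.047, 0.0], [0.047, 0.999, -0.0], [-0.0, -0.0, -1.0]]
contact_force: [0.3, -0.1, -6.2]
grip_width: 0.135
gripper_force: 30.0
```

Request:
jog_arm([
  [0,[0,0,0],[0,0,0]],
  [0,[0,0,0],[0,0,0]],
  [0,[0,0,0],[0,0,0]],
  [0,[0,0,0],[0,0,0]],
  [0,[0,0,0],[0,0,0]],
])

```text
t: 29.3
tcp_pos: [0.5736, -0.1995, 0.1837]
ee_rot: [[-0.999, 0.048, -0.0], [0.048, 0.999, 0.0], [0.0, 0.0, -1.0]]
contact_force: [0.7, 0.3, -6.8]
grip_width: 0.133
gripper_force: 30.0
```

```bash
python3 lv.py 87.3 fin
python3 - <<'E'
from h import *
s=status.observe(); im=cv2.imread('pics/fins.png'); C=cam('side')
p=np.array(s['tcp_pos']); c=proj(C,[p[0],p[1],p[2]-.056]); print('ball pred side',c); c=c.round().astype(int)
g=cv2.resize(cv2.cvtColor(im[c[1]-20:c[1]+20,c[0]-20:c[0]+20],cv2.COLOR_BGR2GRAY),None,fx=.5,fy=.5,interpolation=cv2.INTER_AREA)
print(g)
E
```

```text
29.3 [ 0.5736 -0.1995  0.1837] [ 0.6778  0.2897 -6.8197] [-0.1029  0.0458 -0.0312]
wrist red pred [451.9794 284.4083] seen (np.float64(452.66844444444445), np.float64(285.6213333333333)) 1125
wrist blue pred [409.9618 363.0548] seen None 0
wrist gold pred [427.3367 192.1938] seen (np.float64(434.0038510911425), np.float64(193.05519897304237)) 779
side red pred [380.0585 259.382 ] seen (np.float64(381.41975308641975), np.float64(260.1296296296296)) 162
side blue pred [413.8733 258.7418] seen None 0
side gold pred [356.5971 275.2274] seen None 0
ball pred side [404.54841434 301.85043067]
[[140 135 130 129 130 130 129 130 131 130 120  77  60  59  60  61  58  60
   90 110]
 [129 130 128 128 130 129 131 134 143 159 144  75  62  60  60  62  61  62
  147 223]
 [130 130 130 132 136 147 171 199 226 240 190  78  63  62  63  63  64  70
  143 209]
 [131 136 149 176 208 234 246 251 252 251 183  70  63  61  62  65  81 121
  216 240]
 [189 214 237 248 252 253 253 252 252 252 207  83  71  88 120 163 199 235
  243 244]
 [251 252 253 253 253 253 253 253 252 252 238 153 179 218 230 233 218 218
  202 19
[... 493 characters left out ...]
 252 252
  252 252]
 [174 175 174 174 175 175 165 130 117 120 126 133 144 161 229 251 252 252
  252 252]
 [176 186 206 194 175 175 175 157 125 111 113 118 142 208 248 252 252 252
  252 252]
 [195 230 245 242 198 176 173 174 161 141 136 174 222 249 252 252 252 252
  252 252]
 [177 185 202 245 243 216 196 184 181 186 209 239 251 252 252 252 252 252
  252 252]
 [182 197 217 245 253 252 248 243 236 244 251 252 252 252 252 252 252 252
  252 252]
 [239 248 252 253 253 253 253 253 253 253 253 253 253 252 252 252 252 252
  252 252]
 [253 253 253 253 253 253 253 253 253 253 253 253 253 252 252 252 252 252
  252 252]
 [253 253 253 253 253 253 253 253 253 253 253 253 253 252 252 252 252 252
  252 252]]
```

The ball is in the middle, within about 1 px of prediction. The dish is level, turned and held still, so I'm handing in.

```bash
python3 -c "
from workcell import sign_off
print(sign_off())"
```

```text
the job is handed in; nothing more can be done
None
```

I handed the job in at about 29 s: red is seated in pocket 2 and blue in pocket 3, and the dish is held level by its handle about 10 cm above the mat, turned a quarter turn anticlockwise, with the steel ball still in the middle.

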